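# Shut the sample gas and inject from the loop

## Task

The loop of the gas sampling valve is full, so inject it: first shut off the sample gas by pushing the lever of the ball valve beside the steel sample cylinder round to its closed stop, square across the tube, and then push the handle on top of the sampling valve's box over to its other stop. Push with a fingertip, without gripping the levers, and leave the carrier-gas valve (the one with the gauge) and everything else on the bench as it is.

Things in the scene. Friction and masses are not known exactly. Their poses are not given: they have to be found in the camera images.
- sample_line: Sample line, fixed: steel ball valve on a white base plate (84 mm wide, x -115 to +205 mm), fed by a lying steel sample cylinder 51 mm thick (x 58 to 200 mm, top 88 mm high). Origin on the bench straight below the valve's stem axis; +x runs along the 6 mm tube (62 mm high) from valve to cylinder, z up. The outlet tube runs to x = -90 mm and turns down there.
- sample_lever (a joint): Lever of the sample line's ball valve, on the upright stem. 0 = open, lying along the tube and pointing to -x of sample_line; grows clockwise seen from above to the closed stop at 1.571 rad, square across the tube, pointing to +y of sample_line. Starts open or partly throttled (up to 0.35). Stiff: 0.3 N m of friction; stays where it is left.
- sample_lever_mid (a point): Middle of the sample lever's straight black sleeve, on its centre line, 64 mm from the stem axis and 102 mm above the bench. The sleeve is 62 mm long (33 to 95 mm from the axis), 12 mm wide, 9 mm thick, with 32 mm of free height between it and the tube. x axis along the lever towards the stem, z up.
- carrier_line: Carrier-gas line, fixed, to be left alone: same valve, lever and plate width as the sample line, but fed by a brass regulator with a black knob on top (124 mm high) and a round 50 mm gauge; no cylinder. Origin and axes as for sample_line; plate from x = -115 to +165 mm.
- carrier_lever_mid (a point): Middle of the sleeve of the carrier valve's lever (sizes as the sample lever), 64 mm from its stem axis; it stands anywhere from open, along the tube, to 0.7 rad closed. x axis along the lever towards the stem.
- sampler: Gas sampling valve, fixed: a steel box 70 mm high, its lid from x = -48 to +88 mm and 63 mm to either side in y, with a shaft standing up through the lid and a coiled tube loop behind (x to 120 mm). Origin on the bench straight below the shaft axis; z up, front of the box to -x. Two stop pins, 84 mm high, stand on the lid within 25 mm of the axis.
- inject_handle (a joint): Handle of the sampling valve, on the shaft. 0 = load stop: it points forward and to the +y side (150 degrees from +x of sampler); grows counter-clockwise seen from above to the other, inject stop at 1.047 rad (direction 210 degrees). Starts within 0.08 rad of the load stop. Stiff: 0.28 N m of friction; stays where it is left.
- inject_handle_mid (a point): Point on the centre line of the handle's rod, 55 mm from the shaft axis, 106 mm above the bench, 36 mm above the lid. The rod is level, round, 10 mm thick, bare from the 28 mm hub (14 mm from the axis) to the black end ball (23 mm, centre 90 mm from the axis). x axis along the rod towards the shaft, z up.
- wrench: Bystander: open-end wrench 150 mm long lying on the bench; origin under its middle.
- septa_jar: Bystander: squat screw-top jar, 44 mm across, 46 mm tall; origin at the centre of its underside.
- vial: Bystander: clear glass crimp-top vial, 22 mm across, 75 mm tall; origin at the centre of its underside.
- screwdriver: Bystander: screwdriver 160 mm long lying on the bench; origin under its middle.
- solvent: Bystander: amber glass bottle with a white cap, 48 mm across, 105 mm tall; origin at the centre of its underside.
- nut: Bystander: brass tube nut, 25 mm across, 22 mm tall; origin at the centre of its underside.
- syringe: Bystander: gas syringe of glass and steel, 175 mm long, lying on the bench; origin under its barrel.
Mind the look-alikes: they are no part of the job. What is shaped like the sampler but pink is not meant.

How it is judged:
By the outcome, as a careful person would: the job done as asked, in the order asked, and still so for the second after the job is handed in, with the robot touching nothing.
It also fails if it takes over 56 s, if anything falls off the work surface, if the arm or the gripper's body presses on something with over 40 N, if the wrist force passes 120 N, or if a joint passes its speed limit or range.

## Robot

A 6-joint arm with a two-finger parallel gripper is mounted at the origin on the work surface. World frame = base frame: x ahead of the robot, y to its left, z up, the work surface at z = 0. Lengths are in m, angles in rad, forces in N, time in s.
With the tool pointing down it reaches from about 0.375 to 0.975 m from the base axis. Payload 3.8 kg.
Tool frame: the origin (TCP) lies midway between the tips of the shut fingers; the grasp point (between the pads) lies 19 mm behind it; z points along the fingers, y is the direction in which the jaws open and shut (so a half turn about z gives the same grasp; the last joint's range is limited). The gripper opens to 88 mm and grips with 3 to 60 N. Pads are 18 mm wide; open, the fingers measure 123 mm over their backs; the gripper's body (75 mm by 187 mm) begins 45 mm behind the grasp point.
Start: joints at [1.209, 0.264, 1.604, -0, 1.274, -0.037], TCP at [0.215, 0.64, 0.239] pointing down, gripper open.
Joint ranges: [-2.63, 2.63], [-0.94, 2.18], [0.31, 2.57], [-1.31, 4.45], [0, 2.66], [-2.55, 2.55]. Speed limits (rad/s): [2.57, 2.57, 3.14, 3.14, 3.14, 3.14].

## Interface

Orientations are given as a unit quaternion [x, y, z, w].
In Python, from station import move_to, servo_line, goto_joints, gripper_to, dwell, ik, state, grab_frame, MotionError, finish_job gives the robot as it stands. Calls block until the motion is done:
- move_to(position, orientation): joint-space move of the TCP to a pose.
- servo_line(position, rotation=None, rate=0.15): straight line of the TCP; rotation=None keeps the orientation; rate is the mean speed in m/s.
- goto_joints(angles): joint-space move.
- gripper_to(opening, squeeze=None): finger opening in m; squeeze is the grip in N (None keeps the last); returns when the fingers have stopped.
- dwell(seconds).
- ik(position, orientation): joint angles nearest the present ones, or None.
- state(): the state.
- grab_frame(name): name is "side" or "top"; returns a dict with "color" (400x640x3 uint8, red, green, blue), "fov_y" (degrees; the focal length in pixels is half the picture's height over the tangent of half this angle, whatever the lens; pixels are square), "cx", "cy" (the principal point, pixels), "R" (3x3) and "t" (3): a world point X has camera coordinates R X + t. Camera axes: x right, y down, z forward; pixel columns grow to the right and rows downward; lengths in m; the calibration is good to about 2 mm. A picture is of the moment at which its call begins. There is no depth.
A pose or a line that the arm cannot do raises MotionError and nothing moves.
- finish_job(): hands the job in, once; it reports no verdict.
The state is a dict: "time": time; "joints": joint angles; "joint_vel": joint speeds; "effort": joint torques, N m; "tool_pos": TCP position; "eef_rot": TCP orientation; "wrist_force": force on the tool from outside, world axes, zero at the start; "moment": the same for the moment, N m; "opening": finger opening in m.
Only numpy, scipy, OpenCV 4.12 (cv2) and the standard library are available. Lean on these libraries where they do the work, as an engineer would, in place of code of your own. Each camera call takes 0.05 s, during which the arm holds its last target.

## Working session

There is one attempt and no reset: what is moved stays moved. The work goes in short steps, each a Python script; the robot and the scene stay as the last script left them, time stands still between calls to the robot, and variables do not carry over. Pictures are saved under pics/ and viewed, and the job is handed in when it is done.

```bash
mkdir -p pics; ls
python3 - <<'E'
from station import *
import cv2
for n in ("top","side"):
    f=grab_frame(n); cv2.imwrite(f"pics/{n}0.png",f["color"][:,:,::-1]); print(n,f["fov_y"],f["cx"],f["cy"],f["R"],f["t"])
s=state();print(s["time"],s["eef_rot"],s["tool_pos"],s["opening"])
E
```

```text
pics
top 43.205878355489205 325.45047778180196 200.78839973806208 [[-0.02722775 -0.99960894 -0.00637345]
 [-0.99532488  0.027701   -0.09252593]
 [ 0.09266629  0.00382439 -0.99568988]] [-0.06944325  0.49943253  1.64420626]
side 43.276430720602 313.5762427978958 200.72606776944386 [[ 0.97406235 -0.22577051 -0.01517277]
 [-0.16557064 -0.66542014 -0.72787527]
 [ 0.15423651  0.71150806 -0.68554167]] [-0.47070612  0.11297817  1.37832409]
0.1 [ 1.61685656e-01  9.86841813e-01 -9.70421442e-04 -2.08571588e-04] [0.21515979 0.6391285  0.2375322 ] 0.08854507890478751
```

View pics/top0.png

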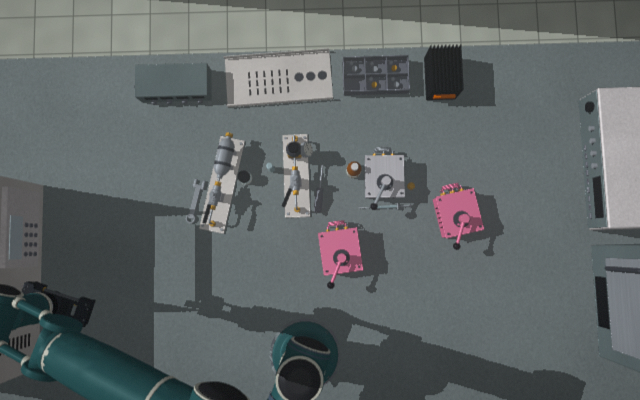

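View pics/side0.png

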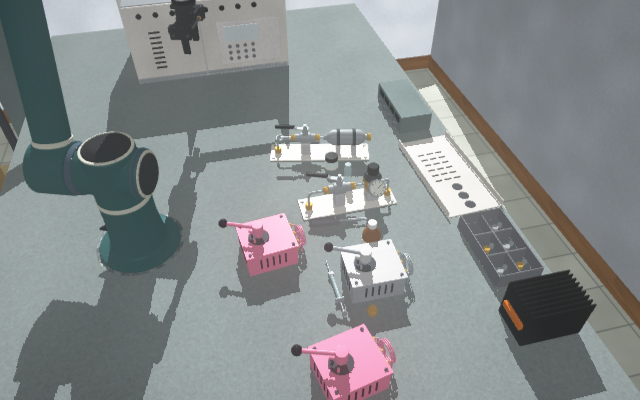

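The top view has the sample valve at about (215,190), the carrier valve at (295,180), the steel sampler at (385,180), and two pink decoys. I'll zoom in on these next.

Run:
```python
import cv2
t=cv2.imread("pics/top0.png"); s=cv2.imread("pics/side0.png")
cv2.imwrite("pics/t_a.png",cv2.resize(t[125:240,180:320],None,fx=5,fy=5,interpolation=cv2.INTER_CUBIC))
cv2.imwrite("pics/t_b.png",cv2.resize(t[140:220,340:430],None,fx=7,fy=7,interpolation=cv2.INTER_CUBIC))
cv2.imwrite("pics/s_a.png",cv2.resize(s[110:220,260:400],None,fx=5,fy=5,interpolation=cv2.INTER_CUBIC))
cv2.imwrite("pics/s_b.png",cv2.resize(s[215:320,310:420],None,fx=5,fy=5,interpolation=cv2.INTER_CUBIC))
```

```text
(no output)
```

View pics/t_a.png

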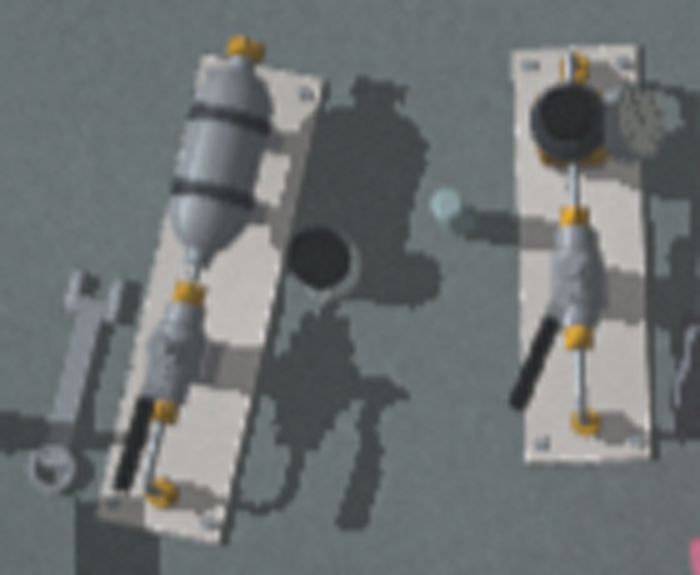

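View pics/t_b.png

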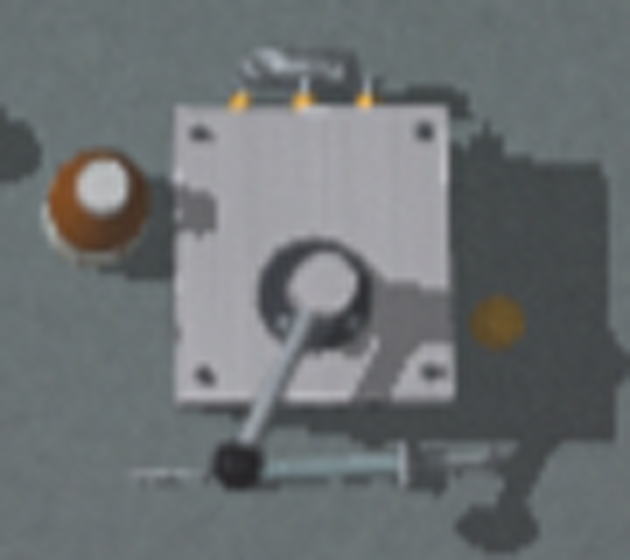

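View pics/s_a.png

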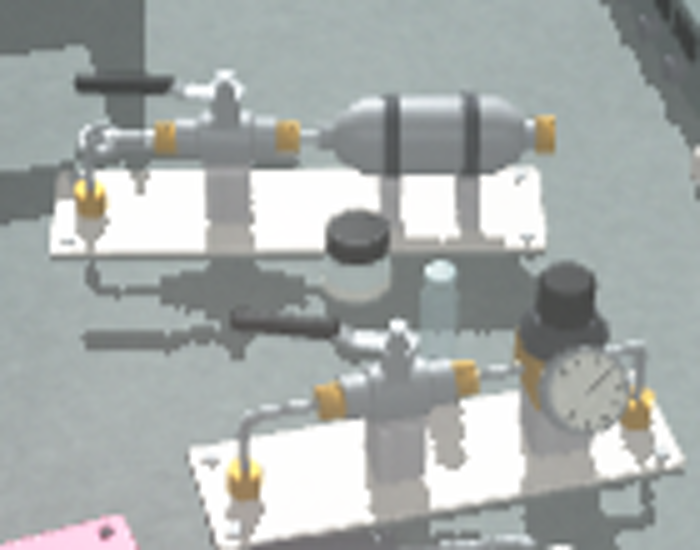

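View pics/s_b.png

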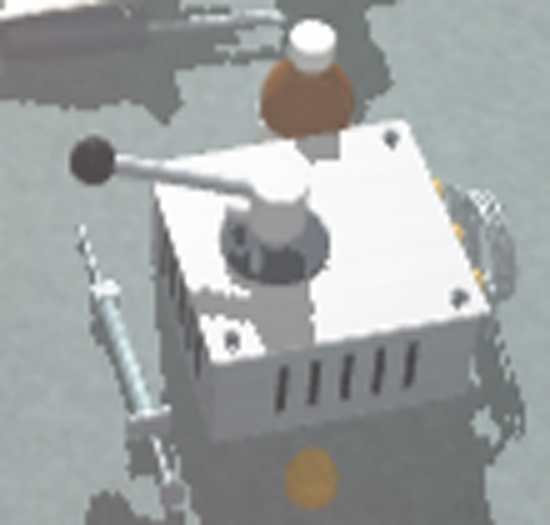

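Both valves and the sampler are clear. The sample lever points down and slightly left in the image, with its sleeve at crop (145,400) to (122,490). The steel sampler's handle ball is at crop (238,466). I'll compute positions from these and check them against the known sizes.

```bash
cat > h.py <<'E'
import numpy as np, cv2
from station import *
def cam(f):
    fl=200/np.tan(np.radians(f["fov_y"])/2); return fl,f["cx"],f["cy"],np.array(f["R"]),np.array(f["t"])
def ray(f,p):
    fl,cx,cy,R,t=cam(f); d=R.T@np.array([(p[0]-cx)/fl,(p[1]-cy)/fl,1]); return -R.T@t,d
def onz(f,p,z):
    o,d=ray(f,p); return o+d*(z-o[2])/d[2]
def tri(f1,p1,f2,p2):
    o1,d1=ray(f1,p1);o2,d2=ray(f2,p2)
    A=np.c_[d1,-d2];s=np.linalg.lstsq(A,o2-o1,rcond=None)[0]
    a=o1+d1*s[0];b=o2+d2*s[1];return (a+b)/2,np.linalg.norm(a-b)
def proj(f,X):
    fl,cx,cy,R,t=cam(f);c=R@np.array(X)+t;return np.array([fl*c[0]/c[2]+cx,fl*c[1]/c[2]+cy])
def un(c,k,off): return ((c[0]+.5)/k-.5+off[0],(c[1]+.5)/k-.5+off[1])
def fitrect(W,L):  # similarity without scale, local L-> world W
    W=np.array(W)[:,:2];L=np.array(L);a=W-W.mean(0);b=L-L.mean(0)
    th=np.arctan2((b[:,0]*a[:,1]-b[:,1]*a[:,0]).sum(),(a*b).sum());R=np.array([[np.cos(th),-np.sin(th)],[np.sin(th),np.cos(th)]])
    o=W.mean(0)-R@L.mean(0);return o,th,np.linalg.norm(W-(L@R.T+o),axis=1)
E
python3 - <<'E'
from h import *
np.set_printoptions(precision=4,suppress=True)
t=grab_frame("top");s=grab_frame("side")
A=lambda c:un(c,5,(180,125));B=lambda c:un(c,7,(340,140));SA=lambda c:un(c,5,(260,110));SB=lambda c:un(c,5,(310,215))
W=[onz(t,A(c),.006) for c in [(203,55),(325,76),(222,545),(98,518)]]
print("plate",fitrect(W,[(.205,.042),(.205,-.042),(-.115,-.042),(-.115,.042)]))
W=[onz(s,SA(c),.006) for c in [(550,250),(50,257),(65,172)]]
print("plate side",fitrect(W,[(.205,-.042),(-.115,-.042),(-.115,.042)]))
a=onz(t,A((145,400)),.102);b=onz(t,A((122,490)),.102);print("sleeve",a,b,np.linalg.norm(a-b))
a,e=tri(t,A((145,400)),s,SA((173,84)));b,e2=tri(t,A((122,490)),s,SA((77,82)));print("sleeve tri",a,e,b,e2)
W=[onz(t,B(c),.07) for c in [(175,104),(447,104),(455,401),(177,402)]]
L=[(.088,.063),(.088,-.063),(-.048,-.063),(-.048,.063)]
print("lid",fitrect(W,L))
W=[onz(s,SB(c),.07) for c in [(405,120),(490,313),(212,363),(153,182)]]
print("lid side",fitrect(W,L))
print("ball",onz(t,B((238,466)),.106),tri(t,B((238,466)),s,SB((92,160))))
print("hubtop",tri(t,B((325,282)),s,SB((280,185))))
E
```

```text
plate (array([0.5215, 0.2716]), np.float64(-0.2269952121032559), array([0.0007, 0.0015, 0.001 , 0.0005]))
plate side (array([0.5215, 0.2727]), np.float64(-0.23680570140832502), array([0.001 , 0.0037, 0.0036]))
sleeve [0.4882 0.2843 0.102 ] [0.4319 0.2991 0.102 ] 0.0581665903823478
sleeve tri [0.488  0.2835 0.1056] 0.00030517481732165146 [0.4306 0.2979 0.1075] 0.0019730220671242567
lid (array([ 0.5491, -0.2747]), np.float64(-0.023641504651917684), array([0.0013, 0.0008, 0.0013, 0.0011]))
lid side (array([ 0.5477, -0.2743]), np.float64(0.004203255533366547), array([0.0017, 0.0022, 0.005 , 0.0078]))
ball [ 0.4686 -0.2336  0.106 ] (array([ 0.4673, -0.233 ,  0.111 ]), np.float64(0.0017182195268592004))
hubtop (array([ 0.5482, -0.2742,  0.1167]), np.float64(0.0016552802805928335))
```

The measurements agree with the stated sizes: sleeve middle 64 mm from the axis, handle ball 90 mm, lid residuals about 1 mm. The sample lever starts at about 0.07 and the handle at about 0.07. Next I shut the fingers, go beside the sample lever and descend.

```bash
cat >> h.py <<'E'
SAX=np.array([.5215,.272]);SYAW=-.229
HAX=np.array([.549,-.2743]);HYAW=-.02
def quat(yawy):  # tool down, tool y axis at world angle yawy
    a=(yawy+np.pi/2)/2; return [float(np.cos(a)),float(np.sin(a)),0.,0.]
def pose(ax,th,side,r,off,z,flip):
    u=np.array([np.cos(th),np.sin(th)]);n=np.array([-u[1],u[0]])
    p=ax+r*u+side*off*n
    return [float(p[0]),float(p[1]),z],quat(th-np.pi/2+(np.pi if flip else 0))
E
python3 - <<'E'
from h import *
gripper_to(0.0,20)
p,q=pose(SAX,2.84,+1,.064,.036,.16,False)
print(p,ik(p,q))
move_to(p,q)
s=state();print(s["time"],s["tool_pos"],s["opening"],s["wrist_force"],s["joints"])
p[2]=.090; servo_line(p,rate=.1)
s=state();print(s["time"],s["tool_pos"],s["wrist_force"])
for n in ("top","side"):
    f=grab_frame(n); c=f["color"][:,:,::-1]; print(proj(f,p))
    c=c[125:240,160:320] if n=="top" else c[90:220,250:400]
    cv2.imwrite(f"pics/{n}1.png",cv2.resize(c,None,fx=4,fy=4,interpolation=cv2.INTER_CUBIC))
E
```

```text
[0.4496951759046579, 0.25663552029397074, 0.16] [ 4.70478209e-01  3.10706376e-02  2.02087786e+00 -4.44089210e-16
  1.08964416e+00 -7.98725464e-01]
3.1667 [0.44989724 0.25754281 0.16041458] 0.00034715359415930346 [ 0.60281685 -0.01453446  0.57411821] [ 4.71645750e-01  3.12085797e-02  2.01990900e+00  3.73269453e-04
  1.08950010e+00 -7.98514817e-01]
4.0167 [0.45013514 0.25692983 0.0904333 ] [-0.13880921  0.12990445 -0.62424742]
[218.31949707 216.79544716]
[284.01246539 137.16470172]
```

View pics/side1.png

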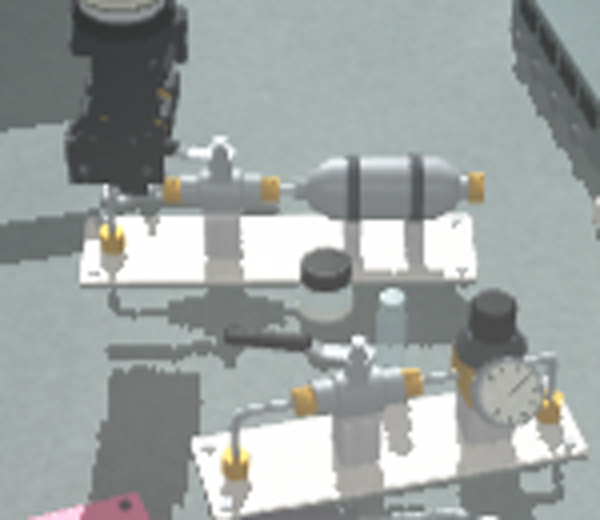

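View pics/top1.png

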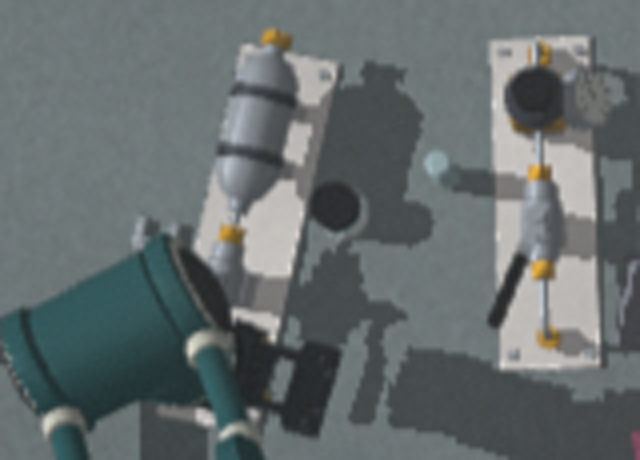

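The side view shows the near end of the gripper body hiding the fingertip, with nothing touched, and the force is near zero. Now I push, watching the force.

Run:
```python
from h import *
r=.064;th=2.84;side=1
for off in (.032,.028,.0245):
    p,q=pose(SAX,th,side,r,off,.09,False); servo_line(p,q,rate=.05)
    s=state(); print(off,s["time"],np.round(s["wrist_force"],2))
for th in (2.75,2.6,2.45):
    p,q=pose(SAX,th,side,r,.0235,.09,False); servo_line(p,q,rate=.06)
    s=state(); print(th,round(s["time"],2),np.round(s["wrist_force"],2),np.round(s["tool_pos"]-np.array(p),4))
f=grab_frame("side");cv2.imwrite("pics/s2.png",cv2.resize(f["color"][90:220,250:400,::-1],None,fx=4,fy=4))
f=grab_frame("top");cv2.imwrite("pics/t2.png",cv2.resize(f["color"][125:240,160:320,::-1],None,fx=4,fy=4))
```

```text
0.032 4.3667 [ 0.   -0.18  0.36]
0.028 4.6167 [-0.19  0.82  1.03]
0.0245 4.8667 [0.59 0.56 1.05]
2.75 5.13 [-0.13  0.36  0.51] [-0.0001 -0.     -0.0002]
2.6 5.45 [-2.32 -0.66 -0.  ] [-0.0006 -0.0004 -0.0003]
2.45 5.77 [-2.51 -0.43 -0.29] [-0.0006 -0.0004 -0.0004]
```

View pics/s2.png

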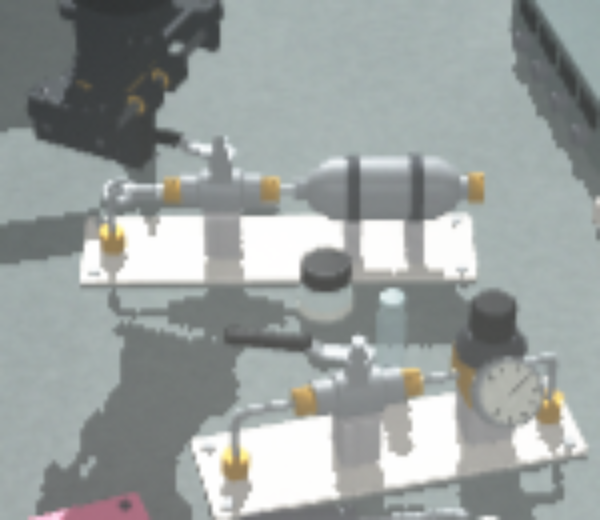

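The lever is turning (its sleeve now recedes behind the finger at about crop (165,135)). I'll continue to the stop.

Run:
```python
from h import *
r=.064;side=1
ths=list(np.arange(2.3,1.45,-.15))+list(np.arange(1.42,1.2,-.02))
for th in ths:
    p,q=pose(SAX,th,side,r,.0235,.09,False); servo_line(p,q,rate=.06)
    s=state(); F=s["wrist_force"]; push=F[0]*np.sin(th)-F[1]*np.cos(th)
    print(round(th,2),round(s["time"],2),np.round(F,2),round(push,2),np.round(s["tool_pos"]-np.array(p),4))
    if push<-13: break
f=grab_frame("side");cv2.imwrite("pics/s3.png",cv2.resize(f["color"][90:220,250:400,::-1],None,fx=4,fy=4))
f=grab_frame("top");cv2.imwrite("pics/t3.png",cv2.resize(f["color"][125:240,160:320,::-1],None,fx=4,fy=4))
```

```text
2.3 6.18 [-2.87 -1.46 -0.14] -3.12 [-0.0002 -0.0001 -0.0002]
2.15 6.5 [-2.28 -1.13 -1.14] -2.52 [ 0.0001 -0.0001 -0.0001]
2.0 6.82 [-1.97  0.79  0.02] -1.46 [ 0.0003 -0.      0.0001]
1.85 7.13 [-1.87  0.51 -0.22] -1.65 [ 0.0004 -0.      0.0001]
1.7 7.45 [-1.73 -0.44 -1.14] -1.77 [ 0.0004 -0.      0.0002]
1.55 7.77 [-1.07  0.37 -1.05] -1.08 [ 0.0003 -0.      0.0002]
1.42 8.07 [-0.75  0.77 -0.7 ] -0.86 [ 0.0002 -0.0001  0.0001]
1.4 8.32 [-3.97  1.54 -0.64] -4.17 [-0.0004  0.      0.0001]
1.38 8.57 [-4.22  2.01  0.42] -4.53 [-0.0002  0.      0.    ]
1.36 8.82 [-3.4   2.03  0.82] -3.75 [-0.  0. -0.]
1.34 9.07 [-3.81  2.54  1.61] -4.29 [0.0001 0.     0.    ]
1.32 9.32 [-3.74  0.71  1.07] -3.8 [0.0001 0.     0.    ]
1.3 9.57 [-5.52  2.05  1.19] -5.87 [-0.0003  0.0001 -0.    ]
1.28 9.82 [-8.58  3.38  2.85] -9.19 [-0.0015  0.0003 -0.    ]
1.26 10.07 [-11.83   3.58   5.76] -12.35 [-0.0028  0.0005 -0.0001]
1.24 10.32 [-15.75   4.85   7.51] -16.47 [-0.004   0.0007 -0.0002]
```

View pics/s3.png

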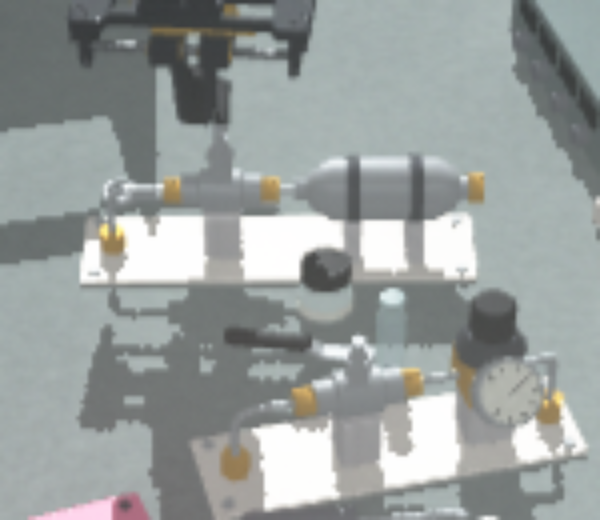

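View pics/t3.png

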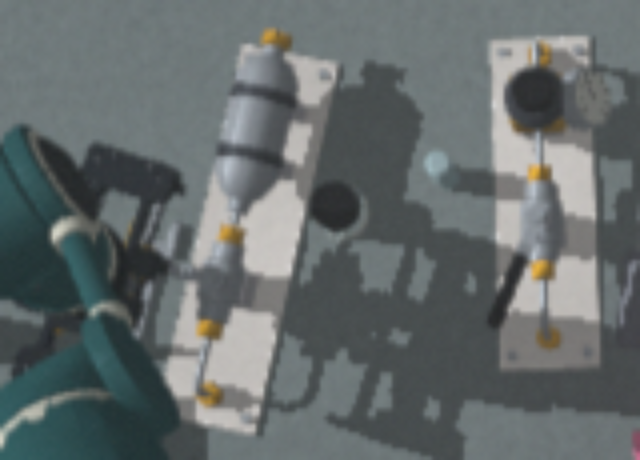

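The force rises steeply from a commanded angle of about 1.30 rad, which is the closed stop (expected 1.34, and the finger is slightly thinner than assumed). I'll back off, lift, check, and move to the sampler.

Run:
```python
from h import *
p,q=pose(SAX,1.32,1,.064,.036,.09,False); servo_line(p,rate=.1)
p[2]=.2; servo_line(p,rate=.2)
p,q=pose(HAX,2.67,-1,.055,.038,.2,True); move_to(p,q)
s=state();print(s["time"],s["tool_pos"],s["wrist_force"],s["joints"])
f=grab_frame("top");cv2.imwrite("pics/t4.png",cv2.resize(f["color"][125:240,160:320,::-1],None,fx=4,fy=4,interpolation=cv2.INTER_CUBIC))
f=grab_frame("side");cv2.imwrite("pics/s4.png",cv2.resize(f["color"][100:320,250:430,::-1],None,fx=3,fy=3))
```

```text
13.45 [ 0.51762408 -0.21466391  0.1999356 ] [-0.30530632  0.68828018  0.6983765 ] [-4.37768325e-01  7.62526606e-02  1.89516660e+00  3.50228042e-04
  1.17021027e+00  1.60311958e+00]
```

View pics/t4.png

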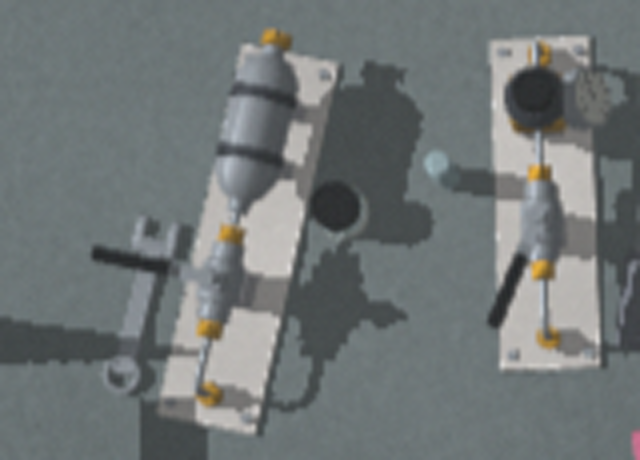

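View pics/s4.png

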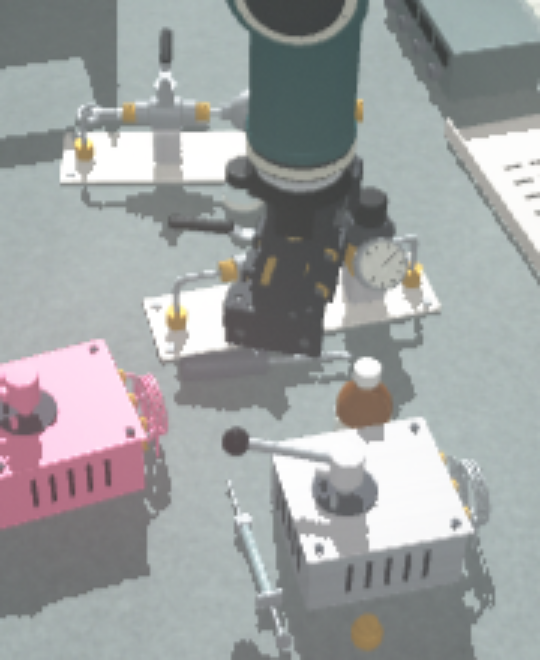

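The top view shows the sample lever square across the tube, with its sleeve at crop (92,253) to (168,267). I'll measure its angle and push the handle.

Run:
```python
from h import *
f=grab_frame("top");A=lambda c:un(c,4,(160,125))
a=onz(f,A((92,252)),.102);b=onz(f,A((168,267)),.102);d=(a-b)[:2];m=(a+b)[:2]/2-SAX
print("len",np.linalg.norm(d),"q",np.pi+SYAW-np.arctan2(d[1],d[0]),np.pi+SYAW-np.arctan2(m[1],m[0]),np.hypot(*m))
p,q=pose(HAX,2.67,-1,.055,.038,.092,True); servo_line(p,rate=.12)
s=state();print(s["time"],s["wrist_force"])
r=.055;go=True
seq=[(2.67,.032),(2.67,.027)]+[(t,.0225) for t in list(np.arange(2.7,3.5,.13))+list(np.arange(3.52,3.85,.025))]
for th,off in seq:
    p,q=pose(HAX,th,-1,r,off,.092,True); servo_line(p,q,rate=.06)
    s=state(); F=s["wrist_force"]; push=-F[0]*np.sin(th)+F[1]*np.cos(th)
    print(round(th,3),round(s["time"],2),np.round(F,2),round(push,2),np.round(s["tool_pos"]-np.array(p),4))
    if push<-18: break
```

```text
len 0.06152104444801183 q 1.5645669083781608 1.58545609950165 0.06607820218043864
14.65 [0.30666776 0.33038964 0.37346595]
2.67 14.9 [ 0.14 -0.66  0.25] 0.53 [ 0.0004 -0.0007  0.0009]
2.67 15.15 [ 0.35  0.83 -0.07] -0.9 [-0.     -0.0003  0.0002]
2.7 15.4 [ 0.01  0.08 -0.12] -0.08 [-0.     -0.0001  0.    ]
2.83 15.68 [ 1.37  1.69 -0.15] -2.03 [0.0004 0.0003 0.0001]
2.96 15.97 [ 2.07  2.29 -0.77] -2.62 [0.0004 0.0001 0.0001]
3.09 16.25 [2.39 2.34 0.87] -2.46 [0.0001 0.     0.0001]
3.22 16.53 [0.16 1.8  1.32] -1.78 [-0.0001  0.     -0.    ]
3.35 16.82 [1.24 2.34 0.16] -2.03 [-0.0003 -0.     -0.0001]
3.48 17.1 [0.98 1.9  0.34] -1.47 [-0.0002  0.0001 -0.0001]
3.52 17.35 [0.39 4.41 1.8 ] -3.96 [-0.0003  0.0004 -0.0002]
3.545 17.6 [0.41 5.17 1.52] -4.59 [-0.0003  0.0004 -0.0002]
3.57 17.85 [-0.02  3.96  1.75] -3.61 [-0.0002  0.0002 -0.0002]
3.595 18.1 [0.2  4.69 1.2 ] -4.13 [-0.0001  0.0001 -0.0001]
3.62 18.35 [-0.34  4.66  0.87] -4.3 [-0.0001  0.0001 -0.0002]
3.645 18.6 [0.08 4.05 0.28] -3.5 [-0.      0.     -0.0001]
3.67 18.85 [0.01 4.98 0.21] -4.3 [-0.      0.0001 -0.0001]
3.695 19.1 [-1.2   9.11  2.36] -8.38 [-0.0006  0.0013 -0.0002]
3.72 19.35 [-2.33 12.02  5.38] -11.34 [-0.0012  0.0026 -0.0003]
3.745 19.6 [-3.52 15.44  8.74] -14.71 [-0.0018  0.0038 -0.0004]
3.77 19.85 [-5.12 20.16 10.71] -19.32 [-0.0025  0.005  -0.0004]
```

The handle has reached its stop, with force rising from about 3.68 rad. I'll back off, lift, move clear and look.

Run:
```python
from h import *
p,q=pose(HAX,3.68,-1,.055,.038,.092,True); servo_line(p,rate=.1)
p[2]=.22; servo_line(p,rate=.2)
goto_joints([1.209, 0.264, 1.604, 0, 1.274, -0.037])
s=state();print(s["time"],s["wrist_force"])
f=grab_frame("top");c=f["color"][:,:,::-1];cv2.imwrite("pics/t5.png",c)
cv2.imwrite("pics/t5b.png",cv2.resize(c[130:220,185:430],None,fx=3.2,fy=3.2,interpolation=cv2.INTER_CUBIC))
cv2.imwrite("pics/t5c.png",cv2.resize(c[140:220,340:430],None,fx=7,fy=7,interpolation=cv2.INTER_CUBIC))
f=grab_frame("side");cv2.imwrite("pics/s5.png",f["color"][:,:,::-1])
```

```text
24.3083 [-0.55628821  0.38634533  0.43298605]
```

View pics/t5b.png

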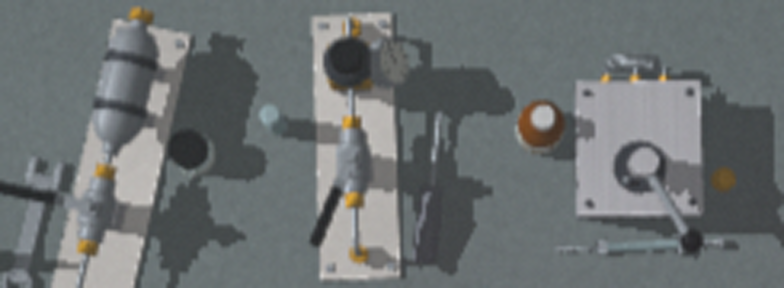

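View pics/t5c.png

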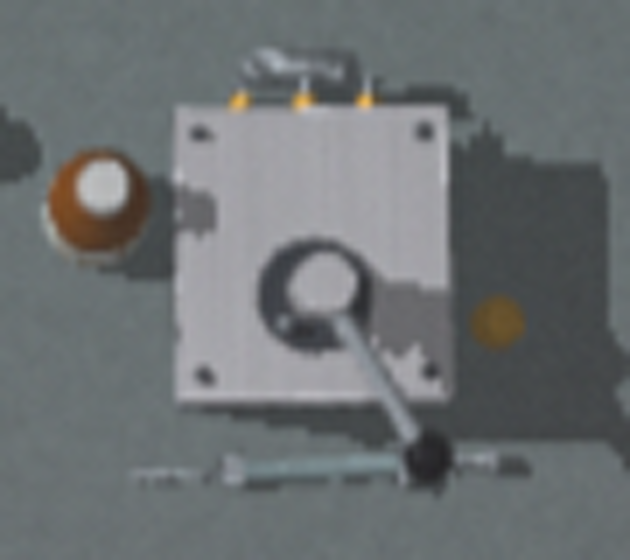

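View pics/s5.png

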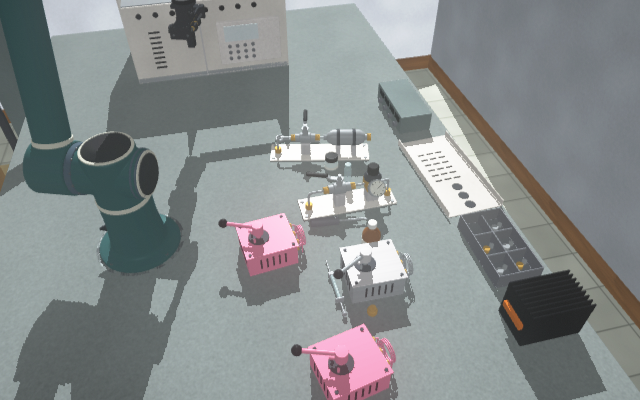

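Run:
```python
from h import *
f=grab_frame("top")
d=onz(f,un((428,457),7,(340,140)),.106)[:2]-HAX
print("q",np.mod(np.arctan2(d[1],d[0]),2*np.pi)-np.radians(150)-HYAW,np.hypot(*d))
for v in("top","side"):
    a=cv2.imread(f"pics/{v}0.png");b=grab_frame(v)["color"][:,:,::-1]
    m=(cv2.absdiff(a,np.ascontiguousarray(b)).max(2)>60).astype(np.uint8)
    n,_,st,_=cv2.connectedComponentsWithStats(cv2.dilate(m,np.ones((3,3))));print(v,[tuple(x) for x in st[1:].tolist() if x[4]>12])
finish_job()
```

```text
q 1.0565315591513476 0.09036980688070265
top [(380, 185, 5, 5, 22), (387, 184, 5, 6, 27), (182, 186, 19, 8, 93), (400, 189, 5, 4, 17), (375, 195, 6, 6, 24), (394, 196, 12, 11, 55), (202, 201, 11, 24, 144), (370, 203, 8, 8, 53)]
side [(197, 17, 7, 10, 46), (180, 28, 20, 27, 286), (302, 109, 6, 13, 70), (274, 124, 7, 6, 38), (288, 124, 14, 6, 63), (193, 147, 8, 11, 65), (177, 169, 7, 12, 41), (190, 172, 6, 7, 32), (195, 172, 8, 16, 61), (284, 177, 5, 4, 17), (175, 182, 4, 4, 14), (172, 187, 5, 4, 18), (323, 242, 11, 11, 107), (333, 247, 31, 41, 527), (329, 319, 6, 3, 18)]
the job is handed in; nothing more can be done
```

The job is done and handed in at about 24.5 s, within the 56 s limit. With the fingers shut, I first pushed the sample lever to its closed stop. I then pushed the sampling valve's handle to its inject stop, backed off and returned the arm to its start pose.

- **Sample lever:** it measured about 1.57–1.59 rad in the top picture taken after the push; the closed stop is at 1.571. The push force rose sharply at the stop, and I ended the push at about 16 N.
- **Handle:** it measured about 1.06 rad in the final top picture; the inject stop is at 1.047. I ended that push at about 19 N.
- **Rest of the bench:** comparing before and after pictures, nearly all the changes were at the two levers, their shadows and the arm. I did not trace two small specks in the side view: one near the carrier lever, where the sample lever's shadow had been, and one at pixel (329,319). In the pictures I viewed, the carrier lever, the syringe and the other loose items looked unmoved.
- **Disagreement between views:** the side view gave the sampler's lid 5–8 mm corner errors and a yaw about 0.03 rad off the top view. I used the top view, where the errors were about 1 mm.

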